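# Hang the dipping basket still in the rinse dish

### The job

Take the dipping basket off the draining stand by its black grip, pulling its rod out of the spring clip, and carry it to the white dish without setting it down or letting it bump into anything. Let it hang still over the middle of the dish for a few seconds, then lower it in without knocking the dish, and finish while holding the grip, with the basket hanging still in the middle of the dish, its bottom close above the dish's floor but touching nothing, ready for the rinse to be poured. Handle the basket by the grip only, keep it near upright so that the cover glasses stay in, and leave the blue dish and the other things where they are.

Things in the scene. Friction and masses are not known exactly. Their poses are not given: they have to be found in the camera images.
- stand: Fixed draining stand: white tray 160 x 170 x 14 mm, 16 mm post at x +45, y +72 mm of its centre. Origin: centre of the tray's underside on the bench, straight below the hanging basket. Fork and clip are open to the stand's own -x: the basket leaves that way and is clear of both after 60 mm. No part is higher than 264 mm.
- stand_fork (a point): Middle of the fork that carries the grip's collar, on its top face, 264 mm above the bench: two flat prongs along the stand's x, 8 mm wide with a 20 mm gap, ending 27 mm to -x of this point, joined 30 mm to +x of it. Axes as stand.
- stand_clip (a point): Middle of the spring clip, 172 mm above the bench, 80 mm below the swivel: two sprung jaws hold the rod, tips 20 mm to -x. Lifting does not free the rod; pulled to the stand's -x it snaps out at about 2 N (some 20 to 30 mm of grip travel), and the basket then swings by 0.12 rad or more, the faster the more. Axes as stand.
- grip: Black plastic grip with yellow top, lying loose on the fork: square block 24 x 24 mm, faces along its x and y, from 18 to 62 mm above the origin; below it a collar 40 mm across (12 to 18 mm above the origin) that sits on the fork. Origin: the swivel from which the basket hangs, 252 mm above the bench at the start; z up. 90 g nominal.
- grip_block (a point): Where to pinch the grip, fingers pointing down: on the block's axis, 42 mm above the swivel; axes as grip.
- basket: Red wire basket on a steel rod; the grip's swivel lets it swing freely every way (almost undamped: some 50 s to fade by a factor e) but not turn about the rod. Origin: the swivel; z along the rod, up. Rod 10 mm thick, 8 to 150 mm below the swivel; basket 60 mm across, 48 mm high. 420 g nominal, -15 to +20 %; swings like a simple pendulum 0.195 m long, period 0.89 s.
- basket_foot (a point): Centre of the underside of the basket, 220 mm below the swivel along the rod; axes as basket.
- dish_white: The target. Loose white round dish, straight wall, 115 mm outer and 107 mm inner diameter, 60 mm high, floor 5 mm thick, 450 g. Origin: centre of its underside, z up.
- dish_white_rim (a point): Centre of the white dish's mouth, 60 mm above the bench.
- dish_white_in (a point): Centre of the white dish's inner floor, 5 mm above the bench.
- dish_blue: Bystander: a dish of the same size in blue plastic. Origin: centre of its underside.
- slide_box: Bystander: green and white slide box 100 x 85 x 34 mm. Origin: centre of its underside.
- tip_box: Bystander: orange pipette-tip box with clear lid 85 x 120 x 60 mm. Origin: centre of its underside.
- wash_bottle: Bystander: white bottle with red cap, 64 mm across, 155 mm high. Origin: centre of its underside.
- amber_jar: Bystander: amber jar with black cap, 60 mm across, 85 mm high. Origin: centre of its underside.
- petri_stack: Bystander: stack of three petri dishes, 93 mm across, 39 mm high. Origin: centre of its underside.
- brush: Bystander: small brush, 160 mm long, lying. Origin: centre of its underside.
Not all that is in view belongs to the job. Leave any pink or purple look-alike of the dish_white alone.

How it is judged:
By the outcome, as a careful person would: the job done as asked, in the order asked, and still so for the second after the job is handed in, while the arm keeps its last pose, push and grip.
It also fails if it takes over 56 s, if anything falls off the work surface, if the arm or the gripper's body presses on something with over 40 N, if the wrist force passes 120 N, or if a joint passes its speed limit or range.

### The arm

A 7-joint arm with a two-finger parallel gripper is mounted at the origin on the work surface. World frame = base frame: x ahead of the robot, y to its left, z up, the work surface at z = 0. Lengths are in m, angles in rad, forces in N, time in s.
With the tool pointing down it reaches from about 0.35 to 0.9 m from the base axis. Payload 8.1 kg.
Tool frame: the origin (TCP) lies at the very end of the fingers, on their centre line; the grasp point (between the pads) lies 19 mm behind it; z points along the fingers, y is the line along which they close (so a half turn about z gives the same grasp; the last joint's range is limited). The gripper opens to 92 mm and grips with 3 to 60 N. Pads are 19 mm wide; open, the fingers measure 130 mm over their backs; the gripper's body (75 mm by 190 mm) begins 47 mm behind the grasp point.
Start: joints at [1.158, 0.434, 0.025, 1.573, -0.012, 1.134, -0.075], TCP at [0.191, -0.595, 0.227] pointing down, gripper open.
Joint ranges: [-2.62, 2.62], [-0.44, 2.09], [-1.27, 1.32], [0.08, 2.57], [-1.32, 4.46], [0.12, 2], [-2.74, 2.74]. Speed limits (rad/s): [2.22, 2.22, 3.01, 3.01, 3.14, 3.14, 3.14].

### API

Orientations are given as a rotation vector (axis times angle).
In Python, from cell import arm gives the robot as it stands.
- The arm moves only by the tool carry_out, never from a script. Its argument "commands" is a list of rows, each a list of 7 numbers: the opening, from 0 (shut) to 1 (fully open), then the shift along the tool's x, y, z each as a share of 0.025 m, from -1 to 1, then the turn, a rotation vector about the tool's x, y, z each as a share of 0.1 rad, from -1 to 1. A call has 1 to 8 rows; each row shifts and turns the commanded pose from where the row before left it, along the tool's axes as they then stand; what a row does not reach is not made up. A row lasts 1/10 s, in which the tool goes at most 50 mm and 8.59 degrees, less where a joint would pass 70% of its speed; a pose out of reach is approached as far as the arm can. A call with a number of a shift or a turn outside -1 to 1 is refused whole. A call with a gripper value outside its range is refused whole. The fingers move at their own pace and stop on an object; "squeeze" is the grip in N (left out, the last holds). Time passes only in rows, so rows that do not move let the fingers close. It gives the time, the measured TCP pose, the force, the opening and the grip force at its end, in the units of the state.
- arm.observe(): the state, without advancing time (a new reading comes with each control period).
- arm.get_image(name): name is "side" or "top"; returns a dict with "pixels" (420x560x3 uint8, red, green, blue), "range_z" (420x560 float32, m along the optical axis (not along the pixel's ray), 0 where there is no reading), "mtx" (3x3 intrinsics, pixels), "R" (3x3) and "t" (3): a world point X has camera coordinates R X + t. Camera axes: x right, y down, z forward; pixel columns grow to the right and rows downward; lengths in m; the calibration is good to about 2 mm. A picture is of the moment at which its call begins.
- arm.sign_off(): hands the job in; it is judged then, once.
The state is a dict: "clock": time; "joints": joint angles; "dq": joint speeds; "joint_efforts": joint torques, N m; "position": TCP position; "ee_rot": TCP orientation; "force": force on the tool from outside, world axes, zero at the start; "ft_torque": the same for the moment, N m; "width": opening from 0.0 (shut) to 1.0 (fully open); "gripper_force": force on a finger pad.
Only numpy, scipy, OpenCV 4.12 (cv2) and the standard library are available. Lean on these libraries where they do the work, as an engineer would, in place of code of your own. Each camera call takes 0.05 s, during which the arm holds its last target. There are 200 camera calls.

## Working session

There is one attempt and no reset: what is moved stays moved. The work goes in short steps, Python scripts to look and compute and a tool call to move; the robot and the scene stay as the last step left them, time stands still between calls to the robot, and variables do not carry over. Pictures are saved under pics/ and viewed, at most 10 in all, crops included, and the job is handed in when it is done.

Besides the shell and the picture viewer there is one more tool, called after "Request:" as name(argument=value, ...) on one line, values as JSON. carry_out: Moves the arm, as the interface text tells. Shift numbers are shares of 0.025 m and turn numbers shares of 0.1 rad, none past 1 either way. Its arguments: {"type":"object","properties":{"commands":{"type":"array"},"squeeze":{"type":"number"}},"required":["commands"]}

```bash
mkdir -p pics; ls; cat > h.py <<'E'
import numpy as np, cv2
from cell import arm
def ray(im,u,v):
    d=im['R'].T@np.linalg.inv(im['mtx'])@np.array([u,v,1.]); return -im['R'].T@im['t'], d
def onplane(im,u,v,z):
    c,d=ray(im,u,v); return c+d*(z-c[2])/d[2]
def pts(im):
    h,w=im['range_z'].shape; u,v=np.meshgrid(np.arange(w),np.arange(h))
    p=np.linalg.inv(im['mtx'])@np.stack([u.ravel(),v.ravel(),np.ones(h*w)])*im['range_z'].ravel()
    return (im['R'].T@(p-im['t'].reshape(3,1))).T.reshape(h,w,3)
def save(im,n,crop=None,s=1):
    a=im['pixels'][:,:,::-1]
    if crop: a=a[crop[0]:crop[1],crop[2]:crop[3]]
    cv2.imwrite('pics/'+n,cv2.resize(a,None,fx=s,fy=s))
E
python3 - <<'E'
from h import *
np.set_printoptions(precision=4,suppress=True)
for n in('side','top'):
    im=arm.get_image(n); save(im,n+'0.png'); np.save(n+'0.npy',im,allow_pickle=True)
    print(n,-im['R'].T@im['t'],im['R'][2],im['mtx'][0,0])
o=arm.observe();print({k:o[k] for k in('clock','position','ee_rot','force','width')})
E
```

```text
pics
side [ 0.278  -1.2072  0.8789] [ 0.1252  0.8623 -0.4907] 412.5564973535124
top [ 0.2972 -0.0199  1.5533] [ 0.1087 -0.0024 -0.9941] 450.26954052593334
{'clock': 0.1, 'position': array([ 0.1903, -0.5948,  0.226 ]), 'ee_rot': array([-3.1027, -0.4844,  0.0005]), 'force': array([ 0.174 ,  0.4552, -1.306 ]), 'width': 1.0022051958294618}
```

View pics/side0.png

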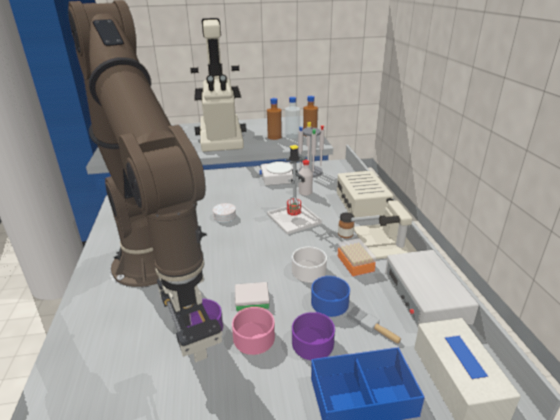

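View pics/top0.png

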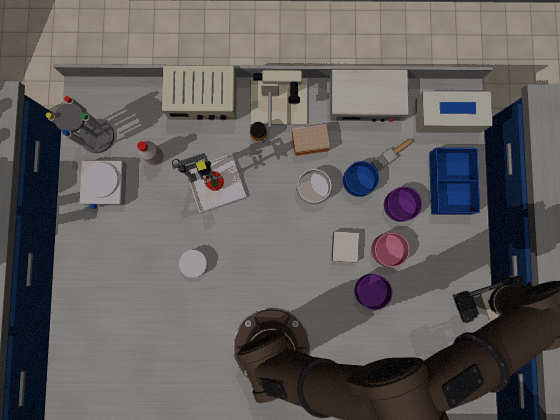

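The side view shows the stand tray at (293,216), the yellow grip top at (294,150), the red basket at (294,207) and the white dish at (309,264). In the top view the grip is at (202,166), the basket at (214,181) and the white dish at (313,187).

Things that could be taken for the dish, by top-view pixel:
- white dish (313,187): the choice, white with a straight wall
- blue dish (360,180)
- purple dishes (402,204) and (373,291)
- pink dish (390,250)
- white petri stack (193,263)
- white round thing on a pad (98,182)

For the grip, the black post top at (178,163) could be confused with the yellow-topped grip at (202,166), which I choose.

```bash
python3 - <<'E'
from h import *
np.set_printoptions(precision=4,suppress=True)
S=np.load('side0.npy',allow_pickle=True).item();T=np.load('top0.npy',allow_pickle=True).item()
a=T['pixels'][120:235,150:345,::-1];b=S['pixels'][130:300,220:400,::-1]
a=cv2.resize(a,(780,460),interpolation=2)
cv2.imwrite('pics/cropT.png',a)
cv2.imwrite('pics/cropS.png',cv2.resize(b[:110,:120],None,fx=5,fy=5,interpolation=2))
for n,im in(('top',T),('side',S)):
    P=pts(im);h=cv2.cvtColor(im['pixels'],cv2.COLOR_RGB2HSV)
    ym=cv2.inRange(h,(22,150,120),(35,255,255))
    k,l,st,c=cv2.connectedComponentsWithStats(ym)
    for i in range(1,k):
        if st[i,4]>8: print(n,'yellow',c[i],st[i],np.median(P[l==i],0), onplane(im,*c[i],.314))
    # tall points near stand
    if n=='top':
        m=(np.abs(P[...,1]-.22)<.16)&(np.abs(P[...,0]-.48)<.16)&(P[...,2]>.005)
        for lo,hi in((.005,.022),(.15,.19),(.225,.25),(.25,.275),(.275,.33)):
            q=P[m&(P[...,2]>lo)&(P[...,2]<hi)];print(lo,hi,len(q),q.min(0),q.max(0),np.median(q,0)) if len(q) else 0
        t=m&(P[...,2]>.008)&(P[...,2]<.02)
        q=P[t][:,:2].astype(np.float32);print('tray',cv2.minAreaRect(q*1000),cv2.boxPoints(cv2.minAreaRect(q*1000)))
    for nm,cx,cy in(('white',-.11,0),):
        pass
    # rim of dishes at z~.06
    r=(np.abs(P[...,2]-.058)<.006)
    k,l,st,c=cv2.connectedComponentsWithStats(r.astype(np.uint8))
    for i in range(1,k):
        if st[i,4]>40:
            q=P[l==i][:,:2].astype(np.float32)*1000
            (x,y),rad=cv2.minEnclosingCircle(q); print(n,'rim',c[i],st[i,4],x,y,rad,im['pixels'][l==i].mean(0))
E
```

```text
top yellow [ 47.95 114.9 ] [ 46 113   5   5  20] [0.7189 0.6696 0.2387] [0.6947 0.6309 0.314 ]
top yellow [200.6269 165.2836] [196 161  10  10  67] [0.5534 0.1953 0.3143] [0.5525 0.1958 0.314 ]
0.005 0.022 1182 [0.3206 0.061  0.005 ] [0.6395 0.3798 0.022 ] [0.5185 0.194  0.007 ]
0.15 0.19 112 [0.531  0.177  0.1522] [0.5938 0.2896 0.1891] [0.5721 0.2497 0.1773]
0.225 0.25 2 [0.562  0.2753 0.2262] [0.5649 0.2756 0.2407] [0.5635 0.2755 0.2334]
0.25 0.275 315 [0.5226 0.1703 0.2526] [0.6    0.2906 0.275 ] [0.572  0.2187 0.2642]
0.275 0.33 109 [0.539  0.1819 0.275 ] [0.5676 0.2091 0.3194] [0.55   0.1948 0.3127]
tray ((481.87506103515625, 221.73715209960938), (312.7447509765625, 313.2724609375), 89.8868179321289) [[324.9302  65.6745]
 [638.2021  65.0557]
 [638.8199 377.7998]
 [325.548  378.4186]]
top rim [123.2072  69.8378] 111 938.9532470703125 517.2607421875 118.07027435302734 [60.7207 58.982  57.9369]
top rim [431.449   71.7755] 49 939.9755859375 -548.2884521484375 45.259735107421875 [61.1224 59.3878 58.3673]
top rim [213.0952 116.4524] 84 775.078857421875 193.80638122558594 63.904232025
[... 3106 characters left out ...]
7]
side rim [213.734  305.5957] 94 212.78823852539062 -326.27813720703125 49.62751007080078 [130.5638  97.8404 149.0213]
side rim [252.4983 323.8449] 303 324.54083251953125 -398.7675476074219 59.18177032470703 [196.703  132.8218 151.8614]
side rim [313.2264 329.0849] 318 478.21136474609375 -444.0280456542969 59.45973587036133 [122.9214  81.4465 147.4371]
side rim [462.1184 388.8551] 414 798.0881958007812 -619.705078125 128.106201171875 [167.7609 165.1836 155.0507]
side rim [369.0411 366.1076] 511 561.34521484375 -613.6686401367188 121.76943969726562 [ 49.9941  84.6556 147.2094]
side rim [369.1105 406.8447] 380 558.9090576171875 -650.6431884765625 116.758544921875 [ 40.8763  78.5579 140.7789]
```

View pics/cropT.png

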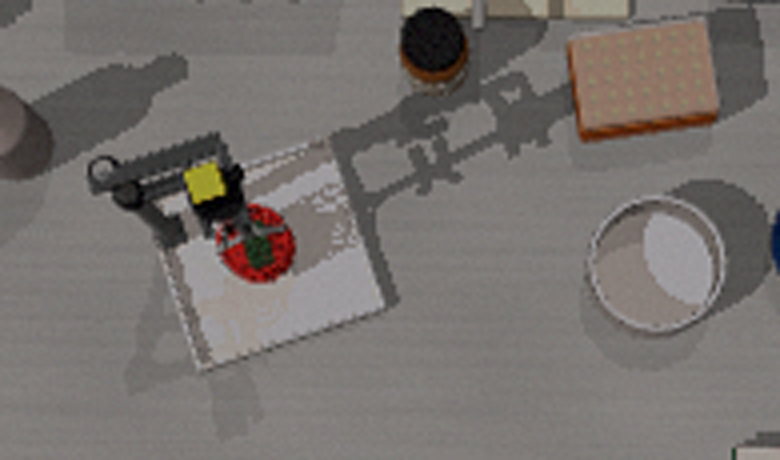

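View pics/cropS.png

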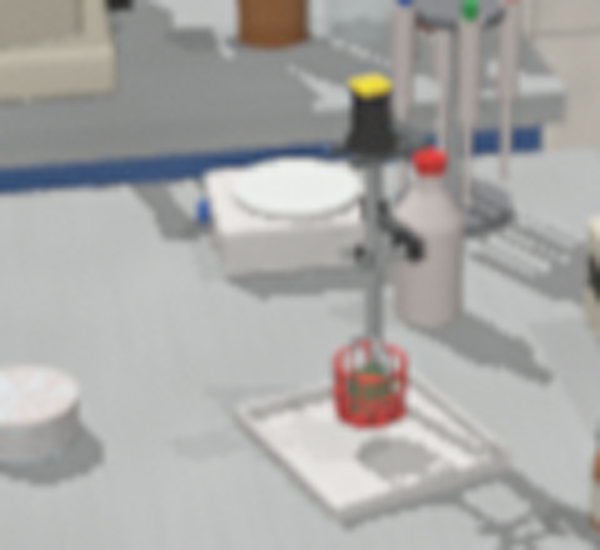

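The top crop confirms the yellow-topped grip at about (201,165) in the full image, on a fork open towards the lower right. The post is at its left, and the white dish is at (314,186), clearly white. The side crop shows the grip upright, with the rod in the clip and the basket clear of the tray. Next I measure the positions precisely.

```bash
python3 - <<'E'
from h import *
np.set_printoptions(precision=4,suppress=True)
S=np.load('side0.npy',allow_pickle=True).item();T=np.load('top0.npy',allow_pickle=True).item()
h=cv2.cvtColor(T['pixels'],cv2.COLOR_RGB2HSV);P=pts(T)
vs,us=np.where(cv2.inRange(h,(20,110,70),(38,255,255))[150:180,185:215]>0)
q=np.array([onplane(T,u+185,v+150,.314)[:2] for u,v in zip(us,vs)],np.float32)*1000
print('grip rect',len(q),q.mean(0),cv2.minAreaRect(q))
# tray: bright low-sat near stand
m=((np.abs(P[...,2]-.011)<.012)&(h[...,1]<40)&(h[...,2]>125)).astype(np.uint8);m[:150]=0;m[215:]=0;m[:,:180]=0;m[:,255:]=0
k,l,st,c=cv2.connectedComponentsWithStats(m);i=1+np.argmax(st[1:,4])
vs,us=np.where(l==i);q=np.array([onplane(T,u,v,.014)[:2] for u,v in zip(us,vs)],np.float32)*1000
r=cv2.minAreaRect(q);print('tray',r,cv2.boxPoints(r))
# fork prongs/arm points at .264
f=(np.abs(P[...,2]-.264)<.005)&(np.abs(P[...,0]-.56)<.1)&(np.abs(P[...,1]-.22)<.1)
q=P[f][:,:2].astype(np.float32)*1000;r=cv2.minAreaRect(q);print('fork',len(q),r,cv2.boxPoints(r))
# dish rim top & side
for im,(u0,u1,v0,v1) in((T,(290,338,163,210)),(S,(285,335,240,285))):
    h=cv2.cvtColor(im['pixels'],cv2.COLOR_RGB2HSV);Q=pts(im)
    m=np.zeros(Q.shape[:2],bool);m[v0:v1,u0:u1]=True
    m&=(Q[...,2]>.045)&(Q[...,2]<.075)
    vs,us=np.where(m);q=np.array([onplane(im,u,v,.06)[:2] for u,v in zip(us,vs)])*1000
    from scipy.optimize import least_squares
    # outer contour: farthest pixels per angle bin
    s=least_squares(lambda p:np.hypot(*(q-p[:2]).T)-p[2],[530,-141,55],loss='soft_l1').x
    print('dish',len(q),s,cv2.minEnclosingCircle(q.astype(np.float32)))
h=cv2.cvtColor(T['pixels'],cv2.COLOR_RGB2HSV)
m=np.zeros(h.shape[:2],np.uint8);m[160:212,287:341]=((h[...,1]<45)&(h[...,2]>110))[160:212,287:341]
k,l,st,c=cv2.connectedComponentsWithStats(m);print(st,c)
vs,us=np.where(m>0);q=np.array([onplane(T,u,v,.06)[:2] for u,v in zip(us,vs)],np.float32)*1000
print('dish mask',cv2.minEnclosingCircle(q))
R=cv2.Rodrigues(np.array([-3.1027,-.4844,.0005]))[0];print(R)
E
```

```text
grip rect 76 [552.9304 196.1181] ((553.27099609375, 196.1288299560547), (24.36235809326172, 23.812427520751953), 19.168880462646484)
tray ((525.8007202148438, 202.542724609375), (110.5921630859375, 200.7746124267578), 18.97438621520996) [[440.8687 279.4961]
 [506.1497  89.6308]
 [610.7327 125.5893]
 [545.4518 315.4547]]
fork 251 ((552.864013671875, 230.38003540039062), (74.53868103027344, 106.3034439086914), 15.120160102844238) [[503.0206 271.9702]
 [530.7492 169.3469]
 [602.7075 188.7899]
 [574.9788 291.4132]]
dish 169 [ 537.7133 -141.0208   55.0211] ((537.5982055664062, -141.12655639648438), 58.18520736694336)
dish 411 [ 537.3159 -155.2464   57.726 ] ((542.3048095703125, -182.14581298828125), 98.51667022705078)
[[     0      0    560    420 232943]
 [   287    160     54     52   2257]] [[279.2008 209.7211]
 [310.3779 186.681 ]]
dish mask ((538.7088012695312, -140.8479766845703), 124.67200469970703)
[[ 0.9524  0.3048 -0.0005]
 [ 0.3048 -0.9524  0.0012]
 [-0.0001 -0.0013 -1.    ]]
```

Measured positions:
- grip: (0.553, 0.196), yaw 19°, 24 mm square at z 0.314, as described
- dish: (0.538, -0.141), R 57
- tool yaw: 17.8°

Now the approach.

Request:
carry_out(commands=[[1,0.3,-0.3,-0.5,0,0,-0.24],[1,0.9,-1,-0.6,0,0,0],[1,0.9,-1,-0.6,0,0,0],[1,0.9,-1,-0.6,0,0,0],[1,0.9,-1,-0.6,0,0,0],[1,0.9,-1,-0.6,0,0,0],[1,0.9,-1,-0.6,0,0,0],[1,0.9,-1,-0.6,0,0,0]])

```text
clock: 0.9
position: [0.2873, -0.3668, 0.3457]
ee_rot: [3.097, 0.524, 0.0]
force: [1.1, -0.0, -0.2]
width: 1.002
gripper_force: 0.0
```

Request:
carry_out(commands=[[1,0.9,-1,0,0,0,0],[1,0.9,-1,0,0,0,0],[1,0.9,-1,0,0,0,0],[1,0.9,-1,0,0,0,0],[1,0.9,-1,0,0,0,0],[1,0.9,-1,0,0,0,0],[1,0.9,-1,0,0,0,0],[1,0.9,-1,0,0,0,0]])

```text
clock: 1.7
position: [0.3913, -0.119, 0.345]
ee_rot: [3.096, 0.524, 0.001]
force: [1.1, -0.5, -0.7]
width: 0.997
gripper_force: 0.0
```

Request:
carry_out(commands=[[1,0.95,-0.9,0,0,0,0],[1,0.95,-0.9,0,0,0,0],[1,0.95,-0.9,0,0,0,0],[1,0.95,-0.9,0,0,0,0],[1,0.95,-0.9,0,0,0,0],[1,0.95,-0.9,0,0,0,0],[1,0.95,-0.9,0,0,0,0],[1,0.95,-0.9,0,0,0,0]])

```text
clock: 2.5
position: [0.5118, 0.1129, 0.345]
ee_rot: [3.097, 0.524, 0.001]
force: [0.9, -0.6, 0.2]
width: 0.998
gripper_force: 0.0
```

Request:
carry_out(commands=[[1,0.8,-0.8,0,0,0,0],[1,0.8,-0.8,0,0,0,0],[1,0.6,-0.6,0,0,0,0],[1,0.4,-0.36,0,0,0,0],[1,0,0,0,0,0,0],[1,0,0,0,0,0,0]])

```text
clock: 3.1
position: [0.5521, 0.1926, 0.3444]
ee_rot: [3.097, 0.522, -0.0]
force: [-0.3, 0.1, -0.7]
width: 1.002
gripper_force: 0.0
```

```bash
python3 - <<'E'
from h import *
S=arm.get_image('side');save(S,'pre.png',(90,240,220,370),4)
o=arm.observe();R=cv2.Rodrigues(o['ee_rot'])[0]
d=np.array([.553,.196,.275])-o['position'];print(o['clock'],o['position'],R[:,0],'tool delta mm',(R.T@d*1000).round(1))
E
```

```text
3.15 [0.55218457 0.19204796 0.34446272] [ 9.45025306e-01  3.26997164e-01 -1.61634160e-04] tool delta mm [ 2.1 -3.5 69.5]
```

View pics/pre.png

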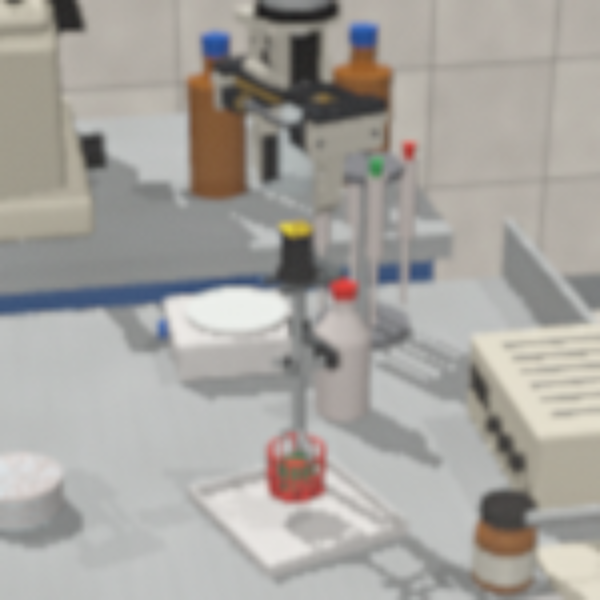

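The open fingers are above and either side of the grip, whose yellow top is at about (294,147). I'll descend and close.

Request:
carry_out(commands=[[1,0.08,-0.12,0.5,0,0,0],[1,0,0,0.6,0,0,0],[1,0,0,0.6,0,0,0],[1,0,0,0.5,0,0,0],[1,0,0,0.4,0,0,0],[1,0,0,0.16,0,0,0],[1,0,0,0,0,0,0]])

```text
clock: 3.85
position: [0.5532, 0.1963, 0.2747]
ee_rot: [3.098, 0.521, -0.001]
force: [-0.6, 0.9, 0.5]
width: 1.002
gripper_force: 0.0
```

Request:
carry_out(commands=[[0.6,0,0,0,0,0,0],[0.4,0,0,0,0,0,0],[0.3,0,0,0,0,0,0],[0.2,0,0,0,0,0,0],[0.1,0,0,0,0,0,0],[0,0,0,0,0,0,0],[0,0,0,0,0,0,0],[0,0,0,0,0,0,0]], squeeze=35)

```text
clock: 4.65
position: [0.5533, 0.1966, 0.2752]
ee_rot: [3.098, 0.522, -0.0]
force: [-0.8, -0.9, -0.3]
width: 0.354
gripper_force: 0.0
```

Request:
carry_out(commands=[[0,0,0,0,0,0,0],[0,0,0,0,0,0,0],[0,0,0,0,0,0,0],[0,0,0,0,0,0,0]])

```text
clock: 5.05
position: [0.5533, 0.1966, 0.2752]
ee_rot: [-3.098, -0.522, -0.0]
force: [0.3, 0.2, 0.1]
width: 0.257
gripper_force: 35.0
```

Gripped at 24 mm. I'll lift it 5 mm, then pull slowly.

Request:
carry_out(commands=[[0,0,0,-0.1,0,0,0],[0,0,0,-0.1,0,0,0],[0,0,0,0,0,0,0],[0,-0.12,0,0,0,0,0],[0,-0.12,0,0,0,0,0],[0,-0.12,0,0,0,0,0],[0,-0.12,0,0,0,0,0],[0,-0.12,0,0,0,0,0]])

```text
clock: 5.85
position: [0.539, 0.1916, 0.2803]
ee_rot: [3.098, 0.522, 0.001]
force: [0.8, 0.5, -5.0]
width: 0.262
gripper_force: 35.0
```

Request:
carry_out(commands=[[0,-0.12,0,0,0,0,0],[0,-0.12,0,0,0,0,0],[0,-0.12,0,0,0,0,0]])

```text
clock: 6.15
position: [0.5305, 0.1887, 0.2803]
ee_rot: [3.098, 0.522, 0.0]
force: [0.9, 1.4, -5.5]
width: 0.259
gripper_force: 35.0
```

Request:
carry_out(commands=[[0,-0.14,0,0,0,0,0],[0,-0.16,0,0,0,0,0],[0,-0.2,0,0,0,0,0],[0,-0.25,0,0,0,0,0],[0,-0.3,0,0,0,0,0],[0,-0.3,0,0,0,0,0],[0,-0.3,0,0,0,0,0],[0,-0.3,0,0,0,0,0]])

```text
clock: 6.95
position: [0.4841, 0.1726, 0.2804]
ee_rot: [3.098, 0.522, 0.001]
force: [0.4, 0.3, -5.3]
width: 0.26
gripper_force: 35.0
```

Request:
carry_out(commands=[[0,-0.3,0,0,0,0,0],[0,-0.3,0,0,0,0,0],[0,-0.3,0,0,0,0,0],[0,-0.2,0,0,0,0,0],[0,-0.1,0,0,0,0,0]])

```text
clock: 7.45
position: [0.4555, 0.1626, 0.2802]
ee_rot: [3.098, 0.522, -0.001]
force: [-0.0, -1.2, -4.5]
width: 0.26
gripper_force: 35.0
```

```bash
cat >> h.py <<'E'
def basket(im,lo=(0,.0)):
    """centroid of red basket pixels, near expected"""
    h=cv2.cvtColor(im['pixels'],cv2.COLOR_RGB2HSV)
    m=(cv2.inRange(h,(0,140,60),(6,255,255))|cv2.inRange(h,(174,140,60),(180,255,255)))
    o=arm.observe()['position'];
    c=im['R']@(o+[0,0,-.22])+im['t'];p=im['mtx']@c;u,v=p[:2]/p[2]
    w=np.zeros_like(m);a,b=int(max(v-30,0)),int(max(u-30,0));w[a:a+60,b:b+60]=m[a:a+60,b:b+60]
    vs,us=np.where(w>0)
    if len(us)<15: return None
    return (us.min()+us.max())/2*.3+us.mean()*.7,(vs.min()+vs.max())/2*.3+vs.mean()*.7
def swing(n,cam='side'):
    """bob offset (at .195 below swivel) from rays on bob plane, world mm"""
    out=[]
    for _ in range(n):
        t=arm.observe()['clock'];im=arm.get_image(cam);b=basket(im);o=arm.observe()['position']
        if b is None: continue
        X=onplane(im,*b,o[2]-.023-.195)  # swivel = tcp-.023
        out.append([t,*(X[:2]-o[:2])*1000])
    return np.array(out)
def fit(d,w=2*np.pi/.89):
    t=d[:,0]-d[-1,0];A=np.stack([np.cos(w*t),np.sin(w*t),np.ones_like(t)],1)
    c,_,_,_=np.linalg.lstsq(A,d[:,1:],rcond=None);r=(A@c-d[:,1:]).std(0)
    return c,r,d[-1,0]
E
python3 - <<'E'
from h import *
np.set_printoptions(precision=2,suppress=True)
d=swing(18);print(d);print(*fit(d));o=arm.observe();print(o['position'],o['clock'])
save(arm.get_image('side'),'out.png',(130,250,220,370),4)
E
```

```text
[[  7.45 -43.75 -42.74]
 [  7.5  -49.66 -39.21]
 [  7.55 -49.84 -37.67]
 [  7.6  -42.28 -34.2 ]
 [  7.65 -33.02 -35.25]
 [  7.7  -18.64 -32.77]
 [  7.75  -4.73 -33.24]
 [  7.8    9.09 -31.17]
 [  7.85  24.55 -21.09]
 [  7.9   32.05 -22.93]
 [  7.95  37.26 -18.8 ]
 [  8.    34.7  -21.48]
 [  8.05  27.06 -20.72]
 [  8.1   18.18 -31.36]
 [  8.15   4.85 -29.7 ]
 [  8.2  -11.84 -34.59]
 [  8.25 -26.33 -34.54]
 [  8.3  -37.51 -35.92]]
[[-31.06  -6.98]
 [-29.92  -5.53]
 [ -6.82 -30.88]] [0.87 2.68] 8.3
[0.46 0.16 0.28] 8.35
```

View pics/out.png

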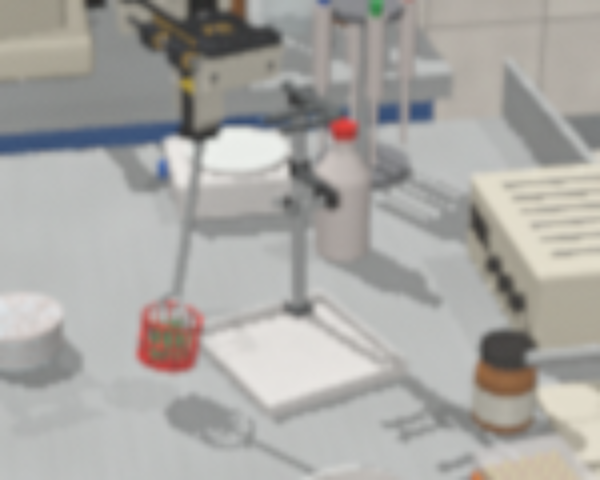

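The basket is free, hanging at about (262,214) full-image pixels and swinging about 43 mm, mostly along x. I'll damp it with a pivot step centred on the extreme at t≈9.30.

Request:
carry_out(commands=[[0,0,0,0,0,0,0],[0,0,0,0,0,0,0],[0,0,0,0,0,0,0],[0,0,0,0,0,0,0],[0,0,0,0,0,0,0],[0,0,0,0,0,0,0],[0,0,0,0,0,0,0],[0,0,0,0,0,0,0]])

```text
clock: 9.2
position: [0.456, 0.1628, 0.2801]
ee_rot: [3.098, 0.522, -0.001]
force: [-0.2, -0.1, -4.4]
width: 0.261
gripper_force: 35.0
```

Request:
carry_out(commands=[[0,-0.93,-0.1,0,0,0,0],[0,-0.93,-0.1,0,0,0,0],[0,0,0,0,0,0,0]])

```text
clock: 9.5
position: [0.4083, 0.152, 0.2802]
ee_rot: [3.096, 0.523, -0.002]
force: [0.2, 0.9, -4.6]
width: 0.26
gripper_force: 35.0
```

```bash
python3 - <<'E'
from h import *
np.set_printoptions(precision=2,suppress=True)
d=swing(18);print(*fit(d));o=arm.observe();print(o['position'],o['clock'],o['force'])
im=arm.get_image('top');P=pts(im)
h=cv2.cvtColor(im['pixels'],cv2.COLOR_RGB2HSV);m=(cv2.inRange(h,(0,140,60),(6,255,255))|cv2.inRange(h,(174,140,60),(180,255,255)))>0
m&=(np.hypot(P[...,0]-o['position'][0],P[...,1]-o['position'][1])<.08)
print(m.sum());q=P[m];print(q.min(0)*1000,q.max(0)*1000,np.median(q,0)*1000) if m.any() else 0
im=arm.get_image('side');P=pts(im)
h=cv2.cvtColor(im['pixels'],cv2.COLOR_RGB2HSV);m=(cv2.inRange(h,(0,140,60),(6,255,255))|cv2.inRange(h,(174,140,60),(180,255,255)))>0
m&=(np.hypot(P[...,0]-o['position'][0],P[...,1]-o['position'][1])<.08)
q=P[m];print(m.sum(),np.percentile(q,[2,98],0)*1000,np.median(q,0)*1000)
E
```

```text
[[  2.13  -1.19]
 [ -6.93   0.74]
 [ -4.87 -35.76]] [0.84 3.17] 10.35
[0.41 0.15 0.28] 10.4 [-0.01  0.55 -4.61]
9
[405.27 120.68   3.93] [425.14 126.5   93.23] [414.49 122.18  56.17]
62 [[379.05 122.07  38.7 ]
 [425.14 159.93  81.47]] [402.32 135.22  46.73]
```

Request:
carry_out(commands=[[0,0,0,0,0,0,0],[0,0,0,0,0,0,0],[0,0,0,0,0,0,0],[0,0,0,0,0,0,0],[0,0,0,0,0,0,0],[0,0.27,0.12,0,0,0,0],[0,0,0,-0.1,0,0,0],[0,0,0,-0.25,0,0,0]])

```text
clock: 11.3
position: [0.418, 0.1516, 0.2888]
ee_rot: [-3.098, -0.522, 0.002]
force: [-0.4, 0.7, -4.9]
width: 0.26
gripper_force: 35.0
```

Request:
carry_out(commands=[[0,0,0,-0.4,0,0,0],[0,0,0,-0.5,0,0,0],[0,0,0,-0.5,0,0,0],[0,0,0,-0.4,0,0,0],[0,0,0,-0.25,0,0,0],[0,0,0,-0.1,0,0,0]])

```text
clock: 11.9
position: [0.4183, 0.1519, 0.3436]
ee_rot: [3.098, 0.522, 0.002]
force: [0.0, -0.4, -5.9]
width: 0.258
gripper_force: 35.0
```

```bash
python3 - <<'E'
from h import *
np.set_printoptions(precision=4,suppress=True)
d=swing(18);print(*fit(d));o=arm.observe();print(o['position'],o['clock'],o['force'])
R=cv2.Rodrigues(o['ee_rot'])[0];print(R.T@(np.array([.5377,-.141,.343])-o['position'])*1000)
E
```

```text
[[ -0.4892   0.0927]
 [  0.4683  -0.2157]
 [ -6.353  -35.7415]] [0.6456 1.0041] 12.75
[0.418  0.1518 0.3427] 12.8 [ 0.4626 -0.1666 -4.8707]
[ 17.1456 315.8297  -0.3001]
```

The swing is under 1 mm. Next is a shaped carry to the dish, with ramps one swing period long.

Request:
carry_out(commands=[[0,0.002,0.035,0,0,0,0],[0,0.006,0.105,0,0,0,0],[0,0.009,0.175,0,0,0,0],[0,0.013,0.246,0,0,0,0],[0,0.017,0.316,0,0,0,0],[0,0.021,0.386,0,0,0,0],[0,0.025,0.456,0,0,0,0],[0,0.028,0.526,0,0,0,0]])

```text
clock: 13.6
position: [0.4397, 0.0987, 0.3427]
ee_rot: [3.098, 0.522, 0.0]
force: [0.3, -0.4, -5.3]
width: 0.258
gripper_force: 35.0
```

Request:
carry_out(commands=[[0,0.032,0.597,0,0,0,0],[0,0.034,0.632,0,0,0,0],[0,0.034,0.632,0,0,0,0],[0,0.034,0.632,0,0,0,0],[0,0.034,0.632,0,0,0,0],[0,0.034,0.632,0,0,0,0],[0,0.034,0.632,0,0,0,0],[0,0.034,0.632,0,0,0,0]])

```text
clock: 14.4
position: [0.4872, -0.018, 0.3426]
ee_rot: [3.098, 0.521, -0.0]
force: [1.4, 0.7, -5.0]
width: 0.259
gripper_force: 35.0
```

Request:
carry_out(commands=[[0,0.034,0.632,0,0,0,0],[0,0.034,0.632,0,0,0,0],[0,0.034,0.632,0,0,0,0],[0,0.034,0.632,0,0,0,0],[0,0.032,0.597,0,0,0,0],[0,0.028,0.526,0,0,0,0],[0,0.025,0.456,0,0,0,0],[0,0.021,0.386,0,0,0,0]])

```text
clock: 15.2
position: [0.5296, -0.1217, 0.3427]
ee_rot: [-3.098, -0.521, 0.0]
force: [0.1, -0.2, -5.3]
width: 0.26
gripper_force: 35.0
```

Request:
carry_out(commands=[[0,0.017,0.316,0,0,0,0],[0,0.013,0.246,0,0,0,0],[0,0.009,0.175,0,0,0,0],[0,0.006,0.105,0,0,0,0],[0,0.002,0.035,0,0,0,0],[0,0,0,0,0,0,0]])

```text
clock: 15.8
position: [0.5376, -0.1409, 0.3428]
ee_rot: [-3.098, -0.522, -0.0]
force: [-0.8, -0.0, -5.1]
width: 0.259
gripper_force: 35.0
```

```bash
python3 - <<'E'
from h import *
np.set_printoptions(precision=4,suppress=True)
d=swing(18);print(*fit(d));o=arm.observe();print(o['position'],o['clock'],o['force'])
S=arm.get_image('side');T=arm.get_image('top');save(S,'dish.png',(130,300,230,400),3.5)
from scipy.optimize import least_squares
Q=pts(T);m=np.zeros(Q.shape[:2],bool);m[163:210,290:338]=True
m&=(np.abs(Q[...,2]-.06)<.008);vs,us=np.where(m)
q=np.array([onplane(T,u,v,.06)[:2] for u,v in zip(us,vs)])*1000
print('dish',len(q),least_squares(lambda p:np.hypot(*(q-p[:2]).T)-55.2,[537,-141],loss='soft_l1').x)
Q=pts(S);h=cv2.cvtColor(S['pixels'],cv2.COLOR_RGB2HSV);r=(cv2.inRange(h,(0,140,60),(6,255,255))|cv2.inRange(h,(174,140,60),(180,255,255)))>0
p=o['position'];k=np.hypot(Q[...,0]-p[0],Q[...,1]-p[1])<.06
q=Q[r&k];print('red',len(q),np.percentile(q,[2,50,98],0)*1000)
# rim seen in side: pixels near z .06 with radius ~57 around dish centre
k=(np.abs(Q[...,2]-.058)<.006)&(np.abs(np.hypot(Q[...,0]-.538,Q[...,1]+.141)-.055)<.012)
q=Q[k][:,:2]*1000;print('side rim',len(q),least_squares(lambda p:np.hypot(*(q-p[:2]).T)-55.2,[537,-141],loss='soft_l1').x)
E
```

```text
[[  0.911    1.0905]
 [ -0.1121   0.6295]
 [ -7.9778 -27.1181]] [0.7967 0.7418] 16.65
[ 0.5376 -0.1411  0.3427] 16.7 [ 0.4919 -0.3008 -4.5919]
dish 37 [ 537.9412 -141.4288]
red 102 [[ 510.7393 -169.9688  100.8199]
 [ 531.9466 -158.7017  107.118 ]
 [ 558.6103 -130.6172  146.7942]]
side rim 156 [ 537.5154 -142.1271]
```

View pics/dish.png

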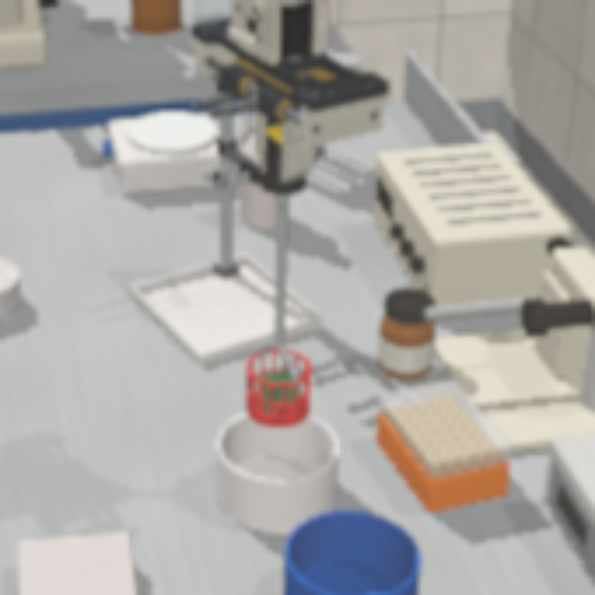

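The basket hangs over the white dish: basket at (310,241) and dish mouth at (309,259) in full-image pixels. The foot reads 0.100 m and the residual swing is about 1 mm. I'll let it hang still for a few seconds, and check the rod's position meanwhile.

```bash
python3 - <<'E'
from h import *
np.set_printoptions(precision=4,suppress=True)
d=swing(50);print(*fit(d));o=arm.observe();p=o['position'];print(p,o['clock'])
S=arm.get_image('side');Q=pts(S)
for lo,hi in((.16,.19),(.19,.22),(.22,.26)):
    k=(Q[...,2]>lo)&(Q[...,2]<hi)&(np.hypot(Q[...,0]-p[0],Q[...,1]-p[1])<.03)
    q=Q[k];print(len(q),np.median(q,0)*1000,q.min(0)*1000,q.max(0)*1000)
E
```

```text
[[  0.8096   0.9511]
 [  0.2183   0.9127]
 [ -8.302  -27.6086]] [0.7127 0.7695] 19.25
[ 0.5376 -0.1411  0.3427] 19.3
32 [ 538.0019 -144.7959  172.5873] [ 528.5635 -162.2529  160.595 ] [ 544.1273 -126.2035  189.4186]
25 [ 536.6191 -143.4537  205.2225] [ 532.7812 -148.8036  190.5507] [ 541.0906 -140.0314  219.1534]
34 [ 536.1564 -143.5348  239.9577] [ 532.2554 -148.0946  220.2735] [ 540.6314 -138.3721  258.8313]
```

Request:
carry_out(commands=[[0,0,0,0,0,0,0],[0,0,0,0,0,0,0],[0,0,0,0,0,0,0],[0,0,0,0,0,0,0],[0,0,0,0,0,0,0],[0,0,0,0,0,0,0]])

```text
clock: 19.95
position: [0.5376, -0.1411, 0.3427]
ee_rot: [3.098, 0.522, -0.0]
force: [0.6, -0.1, -4.3]
width: 0.259
gripper_force: 35.0
```

Request:
carry_out(commands=[[0,0,0,0.05,0,0,0],[0,0,0,0.12,0,0,0],[0,0,0,0.2,0,0,0],[0,0,0,0.26,0,0,0],[0,0,0,0.28,0,0,0],[0,0,0,0.28,0,0,0],[0,0,0,0.28,0,0,0],[0,0,0,0.28,0,0,0]])

```text
clock: 20.75
position: [0.5375, -0.1411, 0.2982]
ee_rot: [-3.098, -0.522, 0.0]
force: [0.2, -0.1, -5.2]
width: 0.257
gripper_force: 35.0
```

Request:
carry_out(commands=[[0,0,0,0.28,0,0,0],[0,0,0,0.28,0,0,0],[0,0,0,0.28,0,0,0],[0,0,0,0.28,0,0,0],[0,0,0,0.26,0,0,0],[0,0,0,0.2,0,0,0],[0,0,0,0.12,0,0,0],[0,0,0,0.05,0,0,0]])

```text
clock: 21.55
position: [0.5375, -0.1411, 0.2549]
ee_rot: [-3.098, -0.522, 0.0]
force: [-0.9, -0.7, -4.6]
width: 0.258
gripper_force: 35.0
```

```bash
python3 - <<'E'
from h import *
np.set_printoptions(precision=4,suppress=True)
d=swing(18);print(*fit(d)) if len(d)>5 else print(len(d));o=arm.observe();print(o['position'],o['clock'],o['force'])
S=arm.get_image('side');T=arm.get_image('top');a=cv2.resize(S['pixels'][200:300,250:370],(480,400));b=cv2.resize(T['pixels'][140:240,260:340],(320,400))
cv2.imwrite('pics/fin.png',np.hstack([a,b])[:,:,::-1])
Q=pts(S);p=o['position']
for lo,hi in((.1,.15),(.15,.2)):
    k=(Q[...,2]>lo)&(Q[...,2]<hi)&(np.hypot(Q[...,0]-p[0],Q[...,1]-p[1])<.03)
    q=Q[k];print(len(q),np.median(q,0)*1000)
h=cv2.cvtColor(S['pixels'],cv2.COLOR_RGB2HSV);r=(cv2.inRange(h,(0,140,60),(6,255,255))|cv2.inRange(h,(174,140,60),(180,255,255)))>0
q=Q[r&(np.hypot(Q[...,0]-p[0],Q[...,1]-p[1])<.05)];print('red',len(q),np.percentile(q,[2,50,98],0)*1000)
E
```

```text
[[ 0.1045 -0.2866]
 [ 1.265  -0.5899]
 [-3.2175  4.0552]] [2.0893 0.543 ] 22.2
[ 0.5376 -0.1411  0.2552] 22.45 [ 0.4348 -0.4259 -5.4317]
41 [ 535.5236 -143.3949  125.3472]
43 [ 534.2758 -143.251   179.6382]
red 14 [[ 507.3507 -170.4054   32.5753]
 [ 532.4187 -155.4915   55.0839]
 [ 560.3813 -132.8152   60.7606]]
```

View pics/fin.png

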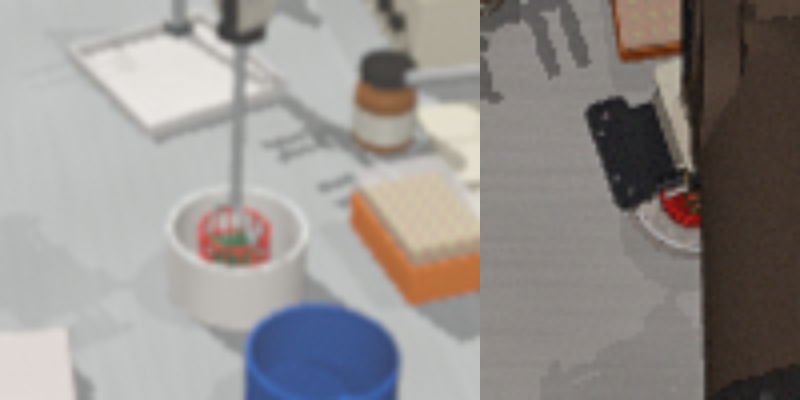

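The side view shows the basket hanging in the middle of the white dish, at (309,259), with clear space all round. The weight on the wrist is unchanged at about 5 N, so nothing is touching. The foot is about 7 mm above the dish floor and the swing is about 1 mm.

```bash
python3 -c "
from cell import arm
print(arm.sign_off())"
```

```text
the job is handed in; nothing more can be done
None
```

The job is handed in: the gripper still holds the grip, and the basket hangs still (about 1 mm of swing) in the middle of the white dish, about 7 mm above its floor, touching nothing as far as I could measure, at about 22.5 s of the 56 s allowed.

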